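Roll a lock barrel up the loading track and home against its stop

TASK

Take the red-handled paddle out of its green holder and use its white blade to roll the brass barrel lying on the track up the slope, over the low orange ridge and into the nest, then press it lightly home against the orange stop for half a second (a fingertip's push of about 5 N, never as much as 10 N) without shifting the stop. Then stand the paddle back upright in its holder and let go. Keep the barrel down on the track, touch it only with the paddle, and leave everything else on the bench alone.

Things in the scene. Friction and masses are not known exactly. Their poses are not given: they have to be found in the camera images.
- track: Loading track fixed to the bench: base plate 300 x 85 mm carrying a sloping aluminium deck with blue side walls. Origin: centre of the base's underside, on the bench. The frame is level: x along the track towards its raised end, z up.
- deck_mid (a point): Middle of the deck's surface, 35 mm above the track's origin (axes as the track's). From here the deck runs 150 mm each way, climbing towards +x at 0.07 rad (4 degrees). It is 53 mm wide between side walls that stand 10 mm above it. A steel cross bar 2 mm high, 110 mm down the slope from here, keeps the waiting barrel from rolling off.
- barrel: Brass lock barrel, a plain round cylinder 32 mm in diameter and 50 mm long, 140 to 250 g, lying across the track at its low end against the steel cross bar, free to roll. Origin at its centre; y is its own axis (across the track).
- stop (a joint): How far the black clamp carriage with the orange stop has been set up the slope, 0 to 0.05 m. It holds by friction; the stop slips only when pushed with about 16 N.
- nest (a point): Nominal centre of the barrel when home, 16 mm above the deck, fixed to the carriage. x points up the slope along the deck, y across, z square to the deck. At stop joint 0 it is 50 mm up the slope from the deck's middle. The orange insert (ridge and stop face) is set by hand and may really sit up to 6 mm up or down the slope from nominal, not measured: it has to be felt (or seen).
- ridge (a point): Nominal crest of the low rounded orange ridge across the deck, 2 mm high, 9.7 mm before the nest; same axes. Pushing the barrel over it takes about 1 to 4 N; it then drops in with 1 mm of play and stays. Before that it rolls back if let go.
- stop_face (a point): Nominal place of the orange stop's rigid face, 16 mm beyond the nest (up to 6 mm off, always together with the ridge); same axes. As wide as the deck; orange block 28 mm high above the deck, the black carriage behind it with its screw 34 mm.
- paddle: Paddle standing upright in its holder, about 90 g, 135 mm tall. Origin: centre of the underside of the blade; z up along the handle. Slippery white plastic blade 14 mm thick (x) and 40 mm wide (y) from 0 to 45 mm; red handle 20 mm (x) by 22 mm (y) from 45 to 135 mm. Either broad face (+x or -x) can push.
- holder: Green open-topped holder fixed to the bench, outside 33 mm (x) by 60 mm (y) and 36 mm tall, with an upright pocket 19 mm (x) by 46 mm (y); the pocket's floor is 7 mm above the bench. Origin: centre of the underside. The paddle stands in it with its axes along the holder's.
- water: clear bottle with a green cap, 60 mm wide, 160 mm tall; leave it alone. Origin at its underside's centre or middle
- oil_can: yellow can, 52 mm wide, 150 mm tall; leave it alone. Origin at its underside's centre or middle
- padlock: brass padlock standing upright, 45 mm wide, 68 mm tall; leave it alone. Origin at its underside's centre or middle
- screwdriver: screwdriver lying on the bench, about 200 mm long; leave it alone. Origin at its underside's centre or middle
- spare_barrel: spare brass barrel standing on end, 32 mm across, 50 mm tall; not the one to roll; leave it alone. Origin at its underside's centre or middle
- brush: brush lying on the bench, about 200 mm long; leave it alone. Origin at its underside's centre or middle
- key_blank: steel key blank lying flat, 55 mm long; leave it alone. Origin at its underside's centre or middle
Mind the look-alikes: they are no part of the job. What is shaped like the paddle but blue or turquoise is not meant.

How it is judged:
By the outcome, as a careful person would: the job done as asked, in the order asked, and still so for the second after the job is handed in, with the robot touching nothing.
It also fails if it takes over 58 s, if anything falls off the work surface, if the arm or the gripper's body presses on something with over 40 N, if the wrist force passes 120 N, or if a joint passes its speed limit or range.

ROBOT

A 7-joint arm with a two-finger parallel gripper is mounted at the origin on the work surface. World frame = base frame: x ahead of the robot, y to its left, z up, the work surface at z = 0. Lengths are in mm, angles in rad, forces in N, time in s.
With the tool pointing down it reaches from about 400 to 925 mm from the base axis. Payload 5.6 kg.
Tool frame: the origin (TCP) lies midway between the tips of the shut fingers; the grasp point (between the pads) lies 19 mm behind it; z points along the fingers, y is the line along which they close (so a half turn about z gives the same grasp; the last joint's range is limited). The gripper opens to 85 mm and grips with 20 to 120 N. Pads are 22 mm wide; open, the fingers measure 114 mm over their backs; the gripper's body (76 mm by 85 mm) begins 54 mm behind the grasp point. The pads swing forward as they close: fully open they stand 13 mm farther back than shut.
Start: joints at [-1.37, 0.468, -0.012, 1.603, 0.006, 1.071, -0.056], TCP at [156.946, 630.774, 231.29] pointing down, gripper open.
Joint ranges: [-2.53, 2.53], [-0.31, 2.02], [-1.57, 1.55], [0.28, 2.44], [-1.29, 4.43], [0.15, 1.84], [-2.92, 2.92]. Speed limits (rad/s): [2.57, 2.57, 3.14, 3.14, 3.14, 3.14, 3.14].

INTERFACE

Orientations are given as a rotation vector (axis times angle).
In Python, from bench import * gives the robot as it stands.
- The arm moves only by the shell command python3 -m handwheel 'ROWS' [FORCE]. ROWS is JSON, a list of rows, each a list of 3 entries, a list of its own where there are three numbers: the shift along the tool's x, y, z in m, then the turn, a rotation vector about the tool's x, y, z in rad, then the finger opening in m, from 0 to 0.0854. In form: [[[x, y, z], [rx, ry, rz], gripper], ...]. A call has 1 to 8 rows; each row shifts and turns the commanded pose from where the row before left it, along the tool's axes as they then stand; what a row does not reach is not made up. A row lasts 1/8 s, in which the tool goes at most 62.5 mm and 10.7 degrees, less where a joint would pass 70% of its speed; a pose out of reach is approached as far as the arm can. A call with a gripper value outside its range is refused whole. The fingers move at their own pace and stop on an object; FORCE is the grip in N (left out, the last holds). Time passes only in rows, so rows that do not move let the fingers close. It gives the time, the measured TCP pose, the force, the opening and the grip force at its end, in the units of the state.
- get_obs(): the state, without advancing time (a new reading comes with each control period).
- snapshot(name): name is "side" or "top"; returns a dict with "pixels" (384x512x3 uint8, red, green, blue), "z_map" (384x512 float32, mm along the optical axis (not along the pixel's ray), 0 where there is no reading), "K" (3x3 intrinsics, pixels), "rvec" (rotation vector, rad) and "tvec" (3), from world to camera coordinates, as OpenCV has them. Camera axes: x right, y down, z forward; pixel columns grow to the right and rows downward; lengths in mm; the calibration is good to about 2 mm. A picture is of the moment at which its call begins.
- close_job(): hands the job in; it is judged then, once.
Trained networks look in a picture, given as the dict that the camera call returned (one of the last four; its "shot" number tells which), for a name from the list of things; names that differ only in an ending like _2 or _b are one class to them, and where a whole thing is asked for, a point or a joint stands for the part that bears it (a point fixed in the world has none). Each returns a list of dicts, best first, with "p" (0 to 1); they miss things now and then, are a little off and sometimes report something else, mostly with a low value. They report only what shows in the picture. A call takes as long as a camera call. They do not tell look-alikes from the thing itself.
- recognise(name, picture): "rect" ([left, top, width, height] as shares, 0 to 1, of the picture: columns of its width, rows of its height, round what is visible of it).
- tip_of(name, picture): "xy" ([column, row] as shares, 0 to 1, of the picture: columns of its width, rows of its height: a listed point, or the origin of a listed thing).
The state is a dict: "time": time; "qpos": joint angles; "qd": joint speeds; "joint_torque": joint torques, N m; "tcp_pos": TCP position; "eef_rot": TCP orientation; "force": force on the tool from outside, world axes, zero at the start; "torque": the same for the moment, N m; "gripper_width": opening from 0.0 (shut) to 1.0 (fully open); "gripper_force": force on a finger pad.
Only numpy, scipy, OpenCV 4.12 (cv2) and the standard library are available. Lean on these libraries where they do the work, as an engineer would, in place of code of your own. Each camera call takes 0.05 s, during which the arm holds its last target. There are 200 camera calls.

## Working session

There is one attempt and no reset: what is moved stays moved. The work goes in short steps, Python scripts to look and compute and a shell command to move; the robot and the scene stay as the last step left them, time stands still between calls to the robot, and variables do not carry over. Pictures are saved under pics/ and viewed, at most 10 in all, crops included, and the job is handed in when it is done.

```bash
mkdir -p pics; cat > h.py <<'E'
from bench import *
import numpy as np, cv2
from scipy.spatial.transform import Rotation as R
def world(s,u,v,z=None):
    K=np.array(s["K"]);Rm=cv2.Rodrigues(np.array(s["rvec"],float))[0];t=np.array(s["tvec"],float).ravel()
    ray=np.linalg.inv(K)@[u,v,1]
    if z is None:
        d=s["z_map"][int(round(v)),int(round(u))]; return Rm.T@(ray*d-t)
    o=-Rm.T@t; r=Rm.T@ray
    return o+r*(z-o[2])/r[2]
def cloud(s):
    K=np.array(s["K"]);Rm=cv2.Rodrigues(np.array(s["rvec"],float))[0];t=np.array(s["tvec"],float).ravel()
    v,u=np.mgrid[0:384,0:512]; d=s["z_map"]
    p=np.stack([(u-K[0,2])/K[0,0]*d,(v-K[1,2])/K[1,1]*d,d],-1)
    return (p-t)@Rm
E
python3 - <<'E'
from h import *
o=get_obs(); print(o)
for n in("top","side"):
    s=snapshot(n); cv2.imwrite(f"pics/{n}0.png",cv2.cvtColor(s["pixels"],cv2.COLOR_RGB2BGR))
    np.savez(f"{n}0.npz",**{k:np.array(v) for k,v in s.items()})
    for k in("track","barrel","stop","nest","ridge","stop_face","paddle","holder","deck_mid"):
        try:r=[(np.round(np.array(a["rect"])*[512,384,512,384]).astype(int).tolist(),round(a["p"],2)) for a in recognise(k,s)[:3]]
        except Exception as e:r=e
        try:t=[(np.round(np.array(a["xy"])*[512,384],1).tolist(),round(a["p"],2)) for a in tip_of(k,s)[:3]]
        except Exception as e:t=e
        print(n,k,r,t)
E
```

```text
{'time': 0.0, 'qpos': array([-1.37001158,  0.46839891, -0.0115976 ,  1.60363717,  0.00597054,
        1.07140581, -0.05629286]), 'qd': array([-1.75426151e-03, -1.50860114e-03, -1.16586718e-03,  3.18574319e-04,
        1.04019664e-03,  2.90539368e-04,  4.54686639e-05]), 'joint_torque': array([-6.08344944e-04, -5.32403290e+01,  2.14606407e-02, -2.51308018e+01,
        1.14642180e-02,  8.07227741e-03,  1.06458842e-05]), 'tcp_pos': array([156.82025086, 630.21310268, 230.31861418]), 'eef_rot': array([-3.82091851e-01, -3.11814962e+00,  2.84422231e-03]), 'force': array([ 0.49107998, -0.02378616,  0.37527762]), 'torque': array([-0.00902743, -0.06736051,  0.00941544]), 'gripper_force': 0.0, 'gripper_width': 0.9970748265925197}
top track [([232, 172, 87, 38], 0.65), ([236, 179, 12, 13], 0.45), ([161, 139, 24, 20], 0.4)] [([276.6, 187.1], 0.65)]
top barrel [([302, 186, 12, 16], 0.48)] [([307.8, 194.0], 0.7)]
top stop [([234, 179, 15, 15], 0.71), ([159, 137, 26, 20], 0.57)] it knows: barrel, brush, deck_mid, holder, key_blank, nest, oil_can, paddle, padlock, ridge, screwdriver, spare_barrel, sto
[... 733 characters left out ...]
1.4, 168.8], 0.4)]
side stop [([232, 169, 29, 26], 0.9)] it knows: barrel, brush, deck_mid, holder, key_blank, nest, oil_can, paddle, padlock, ridge, screwdriver, spare_barrel, stop_face, track, water
side nest [([231, 166, 32, 29], 0.91)] [([251.8, 182.3], 0.59)]
side ridge [([237, 167, 25, 25], 0.65)] [([252.2, 186.5], 0.52)]
side stop_face [([236, 167, 25, 24], 0.57)] [([250.3, 179.1], 0.76)]
side paddle [([167, 130, 15, 35], 0.7), ([169, 115, 9, 12], 0.56), ([195, 114, 10, 44], 0.52)] [([199.0, 149.3], 0.77), ([177.5, 168.1], 0.64)]
side holder [([170, 157, 23, 22], 0.73)] [([179.4, 166.9], 0.51)]
side deck_mid [([229, 165, 82, 97], 0.88)] [([266.9, 209.0], 0.59), ([253.4, 190.9], 0.54)]
```

```bash
python3 - <<'E'
import cv2
a=cv2.imread("pics/top0.png")[110:260,130:350];cv2.imwrite("pics/a.png",cv2.resize(a,(792,540),interpolation=cv2.INTER_CUBIC))
a=cv2.imread("pics/side0.png")[90:270,140:380];cv2.imwrite("pics/b.png",cv2.resize(a,(792,594),interpolation=cv2.INTER_CUBIC))
E
```

```text
(no output)
```

View pics/a.png

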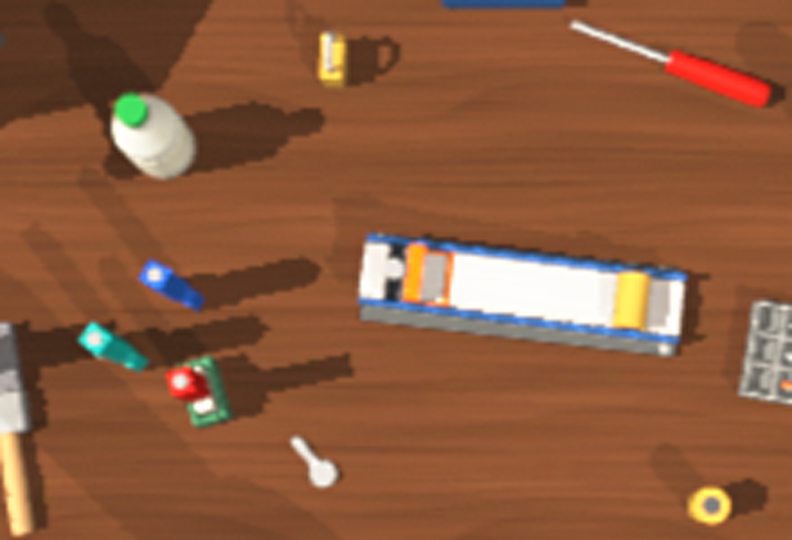

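View pics/b.png

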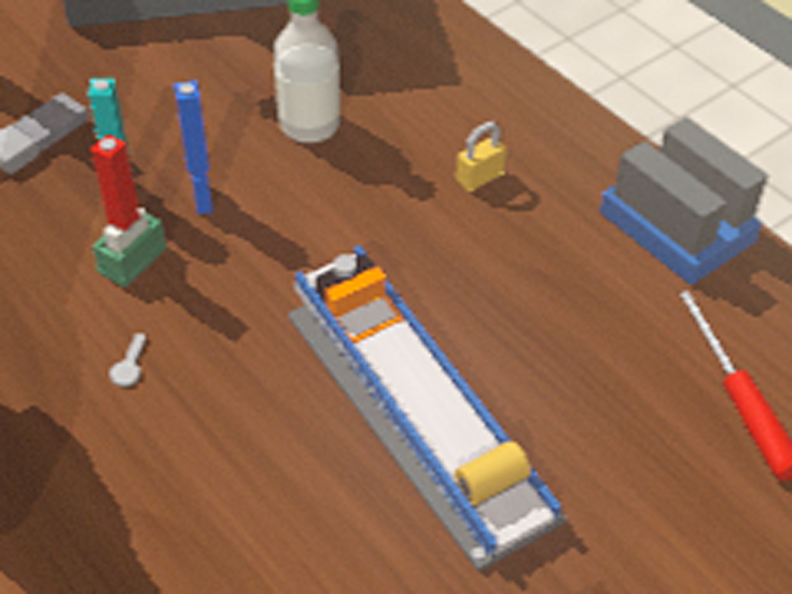

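The top crop shows the red-handled paddle in its green holder at about (182–190, 215–219) full-frame. The track runs from about (235, 185) at its raised, orange-stop end to (318, 197), with the barrel at (306, 193). The blue and turquoise look-alikes are near the paddle. Next I'll measure from the depth clouds.

```bash
cat > m.py <<'E'
from h import *
def masks(s):
    hsv=cv2.cvtColor(s["pixels"],cv2.COLOR_RGB2HSV).astype(int);h,S,V=hsv[...,0],hsv[...,1],hsv[...,2]
    return dict(green=(h>60)&(h<82)&(S>90),red=((h<4)|(h>174))&(S>200),blue=(h>100)&(h<125)&(S>120),orange=(h>8)&(h<17)&(S>215)&(V>180),brass=(h>19)&(h<30)&(S>110)&(V>110))
E
python3 - <<'E'
from m import *
box={"top":dict(green=(175,205,205,235),red=(172,205,195,228),blue=(225,325,170,212),orange=(230,262,170,200),brass=(296,322,180,206)),
"side":dict(green=(165,195,150,180),red=(160,190,125,165),blue=(225,315,160,260),orange=(230,270,165,200),brass=(270,306,215,250))}
for n in("top","side"):
    s=dict(np.load(n+"0.npz"));c=cloud(s);M=masks(s)
    for k,(a,b,y0,y1) in box[n].items():
        m=np.zeros((384,512),bool);m[y0:y1,a:b]=M[k][y0:y1,a:b]; m&=(s["z_map"]>0);p=c[m]
        if len(p)<5: print(n,k,len(p));continue
        print(n,k,len(p),"med",np.median(p,0).round(1),"z",np.percentile(p[:,2],[2,50,98]).round(0))
        zt=np.percentile(p[:,2],95); q=p[p[:,2]>zt-6]
        r=cv2.minAreaRect(q[:,:2].astype(np.float32)); print("   top",len(q),q.mean(0).round(1),[np.round(x,1) for x in r])
E
```

```text
top green 51 med [444.6 269.9  34. ] z [ 9. 34. 43.]
   top 23 [446.2 272.5  38.1] [array([453.3, 279.2]), array([57. , 26.5]), np.float64(19.0)]
top red 37 med [449.3 274.  120.4] z [ 65. 120. 144.]
   top 10 [449.8 279.7 140.7] [array([454.2, 281.2]), array([22.3, 18.3]), np.float64(23.0)]
top blue 239 med [537.9 -18.7  45.2] z [ 4. 45. 60.]
   top 52 [561.6  79.1  55. ] [array([556.5,  48.1]), array([160.6,  65.2]), np.float64(82.5)]
top orange 0
top brass 110 med [ 537.8 -117.3   58.3] z [51. 58. 66.]
   top 52 [ 538.4 -117.2   62. ] [array([ 537. , -117.6]), array([20. , 47.5]), np.float64(89.2)]
side green 15 med [430.7 278.4  35.8] z [ 9. 36. 39.]
   top 13 [446.2 276.   36.5] [array([454.1, 273.1]), array([58. , 21.9]), np.float64(0.4)]
side red 116 med [448.4 275.2 105.6] z [ 55. 106. 144.]
   top 23 [454.2 276.8 142.1] [array([456.8, 279.8]), array([22.1, 19. ]), np.float64(26.7)]
side blue 276 med [533.2 -34.5  43.2] z [31. 43. 55.]
   top 75 [548.7  68.6  50.9] [array([558.6,  47.2]), array([164.9,  63.1]), np.float64(83.1)]
side orange 24 med [557.3  74.7  51.7] z [40. 52. 72.]
   top 9 [560.2  83.   69.9] [array([563.9,  81.7]), array([11.8, 49.4]), np.float64(86.1)]
side brass 230 med [ 538.2 -125.4   57.1] z [44. 57. 62.]
   top 144 [ 539.8 -120.9   58.8] [array([ 540.1, -121. ]), array([24.5, 50. ]), np.float64(84.4)]
```

```bash
cat > fit.py <<'E'
from m import *
from scipy.optimize import least_squares
def boxd(p,c,yaw,hx,hy,z0,z1):
    ca,sa=np.cos(yaw),np.sin(yaw);d=p[:,:2]-c
    q=np.stack([d[:,0]*ca+d[:,1]*sa,-d[:,0]*sa+d[:,1]*ca,p[:,2]-(z0+z1)/2],1)
    a=np.abs(q)-[hx,hy,(z1-z0)/2]
    return np.linalg.norm(np.maximum(a,0),axis=1)+np.minimum(a.max(1),0)
E
python3 - <<'E'
from fit import *
D={n:dict(np.load(n+"0.npz")) for n in("top","side")}
def pts(n,k,a,b,y0,y1):
    s=D[n];m=np.zeros((384,512),bool);m[y0:y1,a:b]=masks(s)[k][y0:y1,a:b];return cloud(s)[m&(s["z_map"]>0)]
for n,g,r in(("top",(175,205,205,235),(172,205,195,228)),("side",(165,195,150,180),(160,190,125,165))):
    G=pts(n,"green",*g);Rr=pts(n,"red",*r)
    def handle(x):return boxd(Rr,x[:2],x[2],10,11,52,142)
    def f(x):return np.r_[boxd(G,x[:2],x[2],16.5,30,0,36),handle(x)]
    for y0 in(1.5,1.8,2.1,2.4):
        o=least_squares(f,[450,278,y0],loss="soft_l1",f_scale=2,x_scale=[1,1,.05]);print(n,o.x.round(3),round(o.cost/len(o.fun),3))
# track: walls, PCA of blue line points with z>z_deck and brass/orange
for n,b in(("top",(225,325,170,212)),("side",(225,315,160,260))):
    P=pts(n,"blue",*b);P=P[P[:,2]>25]
    def f(x):
        ca,sa=np.cos(x[2]),np.sin(x[2]);d=P[:,:2]-x[:2];u=d@[ca,sa];v=-d[:,0]*sa+d[:,1]*ca
        return np.abs(v)-29
    for w in(.0,):
        o=least_squares(lambda x:np.r_[f(x),(x[1]+20)/50],[550,-20,1.45],loss="soft_l1",f_scale=2,x_scale=[1,1,.05])
        x=o.x;ca,sa=np.cos(x[2]),np.sin(x[2]);u=(P[:,:2]-x[:2])@[ca,sa]
        print(n,x.round(3),round(o.cost/len(P),3),"u range",np.percentile(u,[0,1,99,100]).round(1),"origin",(x[:2]+np.mean(np.percentile(u,[1,99]))*np.array([ca,sa])).round(1), "zfit",np.polyfit(u,P[:,2],1).round(3))
    t=x[:2]
    s=D[n];c=cloud(s);q=c[(np.abs(-(c[...,0]-t[0])*sa+(c[...,1]-t[1])*ca)<18)&(s["z_map"]>0)&(c[...,2]>15)]
    u=(q[:,:2]-t)@[ca,sa]
    for a in range(-170,170,10):
        k=(u>=a)&(u<a+10)
        if k.sum():print((a,k.sum(),np.percentile(q[k,2],[5,50,95]).round(1).tolist()),end=" ")
    print()
for n,c in(("top",(165,190,175,200)),("side",(190,210,110,160))):
    P=pts(n,"blue",*c);print("lookalike blue",n,np.median(P,0).round(0),P.max(0).round(0))
E
```

```text
top [453.977 282.922   1.902] 1.076
top [453.977 282.922   1.902] 1.076
top [453.977 282.922   1.902] 1.076
top [453.977 282.922   1.902] 1.076
side [457.311 280.803   1.925] 5.373
side [457.261 280.743   1.965] 5.375
side [457.336 280.786   1.932] 5.373
side [457.311 280.803   1.925] 5.373
top [549.484 -20.      1.457] 1.209 u range [-145.1 -143.8  146.5  149.3] origin [549.6 -18.7] zfit [ 0.071 45.619]
(-150, np.int64(19), [20.9, 24.6, 29.9]) (-140, np.int64(30), [21.0, 26.2, 30.4]) (-130, np.int64(29), [21.1, 27.1, 30.6]) (-120, np.int64(25), [25.7, 33.1, 56.5]) (-110, np.int64(30), [55.2, 58.2, 63.4]) (-100, np.int64(34), [54.7, 60.2, 65.0]) (-90, np.int64(34), [28.1, 50.7, 60.0]) (-80, np.int64(31), [24.4, 29.0, 36.1]) (-70, np.int64(32), [24.7, 30.9, 35.3]) (-60, np.int64(29), [27.1, 30.1, 36.3]) (-50, np.int64(33), [29.1, 32.7, 38.0]) (-40, np.int64(31), [28.0, 32.7, 39.2]) (-30, np.int64(32), [29.4, 33.5, 39.3]) (-20, np.int64(31), [29.3, 35.1, 40.1]) (-10, np.int64(31), [29.3, 34.0, 38.7]) (0, np.int64(33), [31.2, 35.1, 39.4]) (10, np.int64(30), [32.8, 36.2, 42.3]) (20, np.i
[... 1262 characters left out ...]
.3]) (0, np.int64(42), [33.0, 35.8, 38.7]) (10, np.int64(44), [33.3, 36.3, 39.0]) (20, np.int64(38), [35.3, 37.2, 39.9]) (30, np.int64(38), [35.6, 37.9, 40.0]) (40, np.int64(41), [36.3, 38.8, 40.2]) (50, np.int64(36), [35.9, 38.6, 41.5]) (60, np.int64(43), [37.0, 40.2, 43.9]) (70, np.int64(35), [39.2, 41.9, 44.0]) (80, np.int64(35), [39.2, 41.2, 44.2]) (90, np.int64(110), [39.9, 53.6, 71.3]) (100, np.int64(31), [68.6, 71.0, 73.3]) (110, np.int64(47), [64.8, 70.1, 78.8]) (120, np.int64(27), [66.8, 76.4, 79.5]) (140, np.int64(9), [44.0, 47.2, 48.3]) (150, np.int64(7), [41.8, 44.5, 46.1]) 
lookalike blue top [543. 300.  89.] [572. 321. 139.]
lookalike blue side [545. 298.  81.] [616. 455. 138.]
```

```bash
cat > go.py <<'E'
import sys
from h import *
a=[float(x) for x in sys.argv[1:]]
o=get_obs();M=R.from_rotvec(o["eef_rot"]).as_matrix()
print("pos",o["tcp_pos"].round(1),"ydeg",np.degrees(np.arctan2(M[1,1],M[0,1])).round(2),"tilt",(M[:,2]).round(4),"F",o["force"].round(2),"t",o["time"],"gw",round(o["gripper_width"],3),round(o["gripper_force"],1))
if a:
    print("shift(tool,mm)",(M.T@(np.array(a[:3])-o["tcp_pos"])).round(2))
    y=np.radians(a[3]);T=np.array([[np.sin(y),np.cos(y),0],[-np.cos(y),np.sin(y),0],[0,0,-1]])
    print("turn(tool)",R.from_matrix(M.T@T).as_rotvec().round(4))
E
python3 go.py 455 282 210 109.5
```

```text
pos [156.9 630.8 231.3] ydeg 76.03 tilt [-0. -0. -1.] F [ 0.56  0.03 -0.57] t 1.8 gw 0.999 0.0
shift(tool,mm) [-373.46 -266.47   21.28]Traceback (most recent call last):
  File "go.py", line 9, in <module>
    print("turn(tool)",R.from_matrix(M.T@T).as_rotvec().round(4))
                       ~~~~~~~~~~~~~^^^^^^^
  File "scipy/spatial/transform/_rotation.pyx", line 1143, in scipy.spatial.transform._rotation.Rotation.from_matrix
ValueError: Non-positive determinant (left-handed or null coordinate frame) in rotation matrix 0: [[-8.34130228e-01  5.51567551e-01 -3.72758358e-06]
 [ 5.51567551e-01  8.34130228e-01  4.25837746e-06]
 [-5.45807297e-06 -1.49602722e-06  1.00000000e+00]].
```

```bash
sed -i 's/\[\[np.sin(y),np.cos(y),0\],\[-np.cos(y),np.sin(y),0\]/[[-np.sin(y),np.cos(y),0],[np.cos(y),np.sin(y),0]/' go.py
python3 -m handwheel '[[[-0.0467,-0.0333,0],[0,0,0],0.06],[[-0.0467,-0.0333,0],[0,0,0],0.06],[[-0.0467,-0.0333,0],[0,0,0],0.06],[[-0.0467,-0.0333,0],[0,0,0],0.06],[[-0.0467,-0.0333,0],[0,0,0],0.06],[[-0.0467,-0.0333,0],[0,0,0],0.06],[[-0.0467,-0.0333,0],[0,0,0],0.06],[[-0.0467,-0.0333,0],[0,0,0],0.06]]' 40
python3 go.py 455 282 170 109.5
```

```text
time: 2.8
tcp_pos: [456.3, 280.7, 231.7]
eef_rot: [0.382, 3.118, 0.001]
force: [0.4, 0.0, 0.6]
gripper_width: 0.704
gripper_force: 0.0
pos [456.3 280.7 231.7] ydeg 76.04 tilt [ 8.e-04  7.e-04 -1.e+00] F [0.42 0.04 0.56] t 2.8 gw 0.704 0.0
shift(tool,mm) [ 1.62  0.93 61.7 ]
turn(tool) [ 0.0007  0.0008 -0.5841]
```

```bash

python3 -m handwheel '[[[0,0,0],[0,0,-0.146],0.06],[[0,0,0],[0,0,-0.146],0.06],[[0,0,0],[0,0,-0.146],0.06],[[0,0,0],[0,0,-0.146],0.06],[[0,0,0.03],[0,0,0],0.06],[[0,0,0.03],[0,0,0],0.06],[[0,0,0],[0,0,0],0.06]]'
python3 go.py 455 282 93 109.5
python3 - <<'E'
from h import *
for n,a,b,c,d in(("side",120,50,260,190),):
    s=snapshot(n);i=cv2.cvtColor(s["pixels"],cv2.COLOR_RGB2BGR)[b:d,a:c]
    cv2.imwrite("pics/c.png",cv2.resize(i,(600,600),interpolation=cv2.INTER_CUBIC))
E
```

```text
time: 3.68
tcp_pos: [453.8, 281.1, 169.5]
eef_rot: [0.531, -3.092, 0.003]
force: [0.4, -0.4, 0.1]
gripper_width: 0.701
gripper_force: 0.0
pos [453.8 281.1 169.5] ydeg 109.49 tilt [-0.0037 -0.0027 -1.    ] F [ 0.42 -0.4   0.1 ] t 3.675 gw 0.701 0.0
shift(tool,mm) [-1.72  0.55 76.53]
turn(tool) [-0.0013 -0.0044 -0.0002]
```

View pics/c.png

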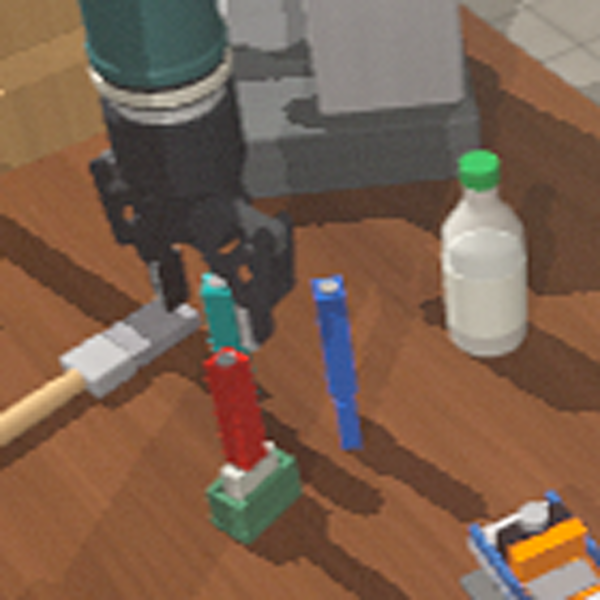

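```bash
python3 - <<'E'
from h import *
o=get_obs();D=dict(np.load("side0.npz"))
pr=lambda p:cv2.projectPoints(np.array([p],float),D["rvec"],D["tvec"],D["K"],None)[0].ravel().round(1)
print(pr(o["tcp_pos"]),pr([455,282,142]),pr([455,282,7]))
Rm=cv2.Rodrigues(D["rvec"])[0];print("cam",-Rm.T@D["tvec"])
s=snapshot("side");c=cloud(s);hsv=cv2.cvtColor(s["pixels"],cv2.COLOR_RGB2HSV).astype(int)
t=(hsv[...,0]>82)&(hsv[...,0]<98)&(hsv[...,1]>120);t[:110]=0;t[165:]=0;t[:,:160]=0;t[:,185:]=0
p=c[t];print(len(p),np.median(p,0),p.min(0),p.max(0))
for u,v in((161,117),(163,120),(179,127),(181,125)):print(u,v,c[v,u].round(0))
E
```

```text
[170.2 126. ] [171.9 133.9] [179. 167.]
cam [ 124.09460682 -505.52660525  902.21922153]
95 [488.5525128  350.44702914 116.50848892] [ 124.09460682 -505.52660525   -0.90260114] [521.86305019 456.49735227 902.21922153]
161 117 [446. 310. 188.]
163 120 [528. 505.   2.]
179 127 [461. 241. 193.]
181 125 [466. 237. 200.]
```

```bash

python3 -m handwheel '[[[-0.0015,0.0005,0.025],[-0.001,-0.004,0],0.06],[[0,0,0.025],[0,0,0],0.06],[[0,0,0.025],[0,0,0],0.06],[[0,0,0],[0,0,0],0.06],[[0,0,0],[0,0,0],0.03]]' 60
python3 go.py 455 282 95 109.5
python3 -m handwheel '[[[0,0,0],[0,0,0],0.022],[[0,0,0],[0,0,0],0.005],[[0,0,0],[0,0,0],0.005],[[0,0,0],[0,0,0],0.005],[[0,0,0],[0,0,0],0.005]]' 60
python3 go.py 455 282 95 109.5
```

```text
time: 4.4
tcp_pos: [457.6, 283.8, 97.9]
eef_rot: [-0.531, 3.09, 0.004]
force: [0.2, 0.4, 0.7]
gripper_width: 0.506
gripper_force: 0.0
pos [457.6 283.8  97.9] ydeg 109.48 tilt [ 0.0056  0.0039 -1.    ] F [0.24 0.45 0.72] t 4.4 gw 0.506 0.0
shift(tool,mm) [ 3.12 -0.86  2.9 ]
turn(tool) [ 0.0018  0.0066 -0.0003]
time: 5.03
tcp_pos: [457.6, 283.7, 97.8]
eef_rot: [-0.53, 3.09, 0.004]
force: [-0.3, -0.4, 6.5]
gripper_width: 0.224
gripper_force: 58.9
pos [457.6 283.7  97.8] ydeg 109.48 tilt [ 0.0057  0.0038 -1.    ] F [-0.25 -0.35  6.47] t 5.025 gw 0.224 58.9
shift(tool,mm) [ 3.05 -0.73  2.77]
turn(tool) [ 0.0017  0.0067 -0.0003]
```

```bash

python3 -m handwheel '[[[0,0,-0.01],[0,0,0],0.005],[[0,0,-0.02],[0,0,0],0.005],[[0,0,-0.03],[0,0,0],0.005],[[0,0,-0.03],[0,0,0],0.005],[[0,0,-0.01],[0,0,0],0.005],[[0,0,0],[0,0,0],0.005]]'
python3 go.py 533.7 -160.1 198 83.45
```

```text
time: 5.78
tcp_pos: [456.3, 282.9, 196.6]
eef_rot: [-0.531, 3.092, 0.003]
force: [-0.2, -0.0, -0.8]
gripper_width: 0.227
gripper_force: 58.5
pos [456.3 282.9 196.6] ydeg 109.49 tilt [ 0.0041  0.0028 -1.    ] F [-0.17 -0.05 -0.82] t 5.775 gw 0.227 58.5
shift(tool,mm) [  74.82 -443.49   -2.32]
turn(tool) [0.0024 0.0045 0.4545]
```

```bash

python3 -m handwheel '[[[0.0093,-0.0554,0],[0,0,0],0.005],[[0.0093,-0.0554,0],[0,0,0],0.005],[[0.0093,-0.0554,0],[0,0,0],0.005],[[0.0093,-0.0554,0],[0,0,0],0.005],[[0.0093,-0.0554,0],[0,0,0],0.005],[[0.0093,-0.0554,0],[0,0,0],0.005],[[0.0093,-0.0554,0],[0,0,0],0.005],[[0.0093,-0.0554,0],[0,0,0],0.005]]'
python3 -m handwheel '[[[0,0,0],[0,0,0.1515],0.005],[[0,0,0],[0,0,0.1515],0.005],[[0,0,0],[0,0,0.1515],0.005],[[0,0,0],[0,0,0],0.005],[[0,0,0],[0,0,0],0.005]]'
python3 go.py 533.7 -160.1 198 83.45
python3 - <<'E'
from h import *
for n,a,b,c,d in(("side",200,110,400,310),("top",260,130,360,230)):
    s=snapshot(n);np.savez(n+"1.npz",**{k:np.array(v) for k,v in s.items()});i=cv2.cvtColor(s["pixels"],cv2.COLOR_RGB2BGR)[b:d,a:c]
    cv2.imwrite(f"pics/d{n}.png",cv2.resize(i,(600,600),interpolation=cv2.INTER_CUBIC))
E
```

```text
time: 6.78
tcp_pos: [533.2, -161.2, 194.0]
eef_rot: [-0.532, 3.095, 0.004]
force: [0.4, 0.8, -0.7]
gripper_width: 0.227
gripper_force: 58.6
time: 7.4
tcp_pos: [533.5, -159.5, 194.7]
eef_rot: [0.175, 3.135, 0.004]
force: [-0.3, 0.3, -0.9]
gripper_width: 0.223
gripper_force: 59.0
pos [ 533.5 -159.5  194.7] ydeg 83.6 tilt [ 0.002   0.0024 -1.    ] F [-0.27  0.33 -0.94] t 7.4 gw 0.223 59.0
shift(tool,mm) [-0.22 -0.58 -3.26]
turn(tool) [0.0026 0.0017 0.0026]
```

View pics/dside.png

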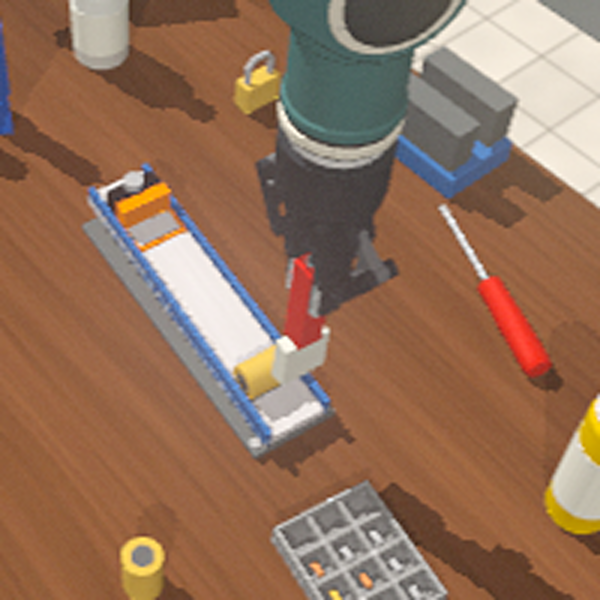

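The paddle is held upright with its white blade at crop (300, 355), hanging above the low end of the track. Next I'll measure where the blade is relative to the track.

```bash
python3 - <<'E'
from fit import *
o=get_obs();t=o["tcp_pos"];print(t)
for n in("side","top"):
    s=dict(np.load(n+"1.npz"));c=cloud(s);hsv=cv2.cvtColor(s["pixels"],cv2.COLOR_RGB2HSV).astype(int)
    near=(np.abs(c[...,0]-533)<45)&(np.abs(c[...,1]+160)<40)
    W=c[near&(hsv[...,1]<60)&(hsv[...,2]>120)&(c[...,2]>90)&(c[...,2]<155)]
    Rd=c[near&((hsv[...,0]<4)|(hsv[...,0]>174))&(hsv[...,1]>180)&(c[...,2]>140)]
    print(n,len(W),len(Rd))
    if len(W)>8:
        print(" white range",np.percentile(W,[3,97],axis=0).round(1).tolist())
        f=lambda x:np.r_[boxd(W,x[:2],x[2],7,20,x[3],x[3]+45),boxd(Rd,x[:2],x[2],10,11,x[3]+45,x[3]+135)]
        r=least_squares(f,[533,-160,1.4565,104],loss="soft_l1",f_scale=2,x_scale=[1,1,.05,1]);print(" ",r.x.round(3),r.cost/len(r.fun))
E
```

```text
[ 533.77068379 -159.58565432  195.15422966]
side 192 30
 white range [[511.4, -169.5, 106.8], [548.2, -152.5, 150.5]]
  [ 532.084 -160.296    1.455  104.601] 0.30152431690453674
top 0 0
```

```bash

python3 -m handwheel '[[[-0.002,0,0.02],[0.002,0.002,0],0.005],[[0,0,0.02],[0,0,0],0.005],[[0,0,0.015],[0,0,0],0.005],[[0,0,0.008],[0,0,0],0.005],[[0,0,0.004],[0,0,0],0.005],[[0,0,0],[0,0,0],0.005],[[0,0,0],[0,0,0],0.005]]'
python3 go.py 535.5 -160.1 127 83.45;python3 go.py;python3 go.py
```

```text
time: 8.38
tcp_pos: [536.5, -160.0, 129.1]
eef_rot: [0.179, 3.134, 0.001]
force: [0.3, -0.7, -1.1]
gripper_width: 0.224
gripper_force: 59.0
pos [ 536.5 -160.   129.1] ydeg 83.45 tilt [ 2.4e-03  4.0e-04 -1.0e+00] F [ 0.28 -0.7  -1.14] t 8.375 gw 0.224 59.0
shift(tool,mm) [ 0.99 -0.24  2.1 ]
turn(tool) [ 0.0006  0.0023 -0.    ]
pos [ 536.5 -160.   129.1] ydeg 83.45 tilt [ 2.4e-03  4.0e-04 -1.0e+00] F [ 0.28 -0.7  -1.14] t 8.375 gw 0.224 59.0
pos [ 536.5 -160.   129.1] ydeg 83.45 tilt [ 2.4e-03  4.0e-04 -1.0e+00] F [ 0.28 -0.7  -1.14] t 8.375 gw 0.224 59.0
```

```bash

python3 -m handwheel '[[[0.001,0.007,0.0015],[0,0.002,0],0.005],[[0,0.005,-0.0003],[0,0,0],0.005],[[0,0.003,-0.0002],[0,0,0],0.005],[[0,0.003,-0.0002],[0,0,0],0.005],[[0,0.004,-0.0003],[0,0,0],0.005],[[0,0.006,-0.0004],[0,0,0],0.005],[[0,0.006,-0.0004],[0,0,0],0.005],[[0,0.006,-0.0004],[0,0,0],0.005]]'
python3 go.py 540.1 -120 130 83.45
python3 -m handwheel '[[[0,0.008,-0.0006],[0,0,0],0.005],[[0,0.008,-0.0006],[0,0,0],0.005],[[0,0.008,-0.0006],[0,0,0],0.005],[[0,0.008,-0.0006],[0,0,0],0.005],[[0,0.006,-0.0004],[0,0,0],0.005],[[0,0.004,-0.0003],[0,0,0],0.005],[[0,0.003,-0.0002],[0,0,0],0.005],[[0,0.002,-0.0001],[0,0,0],0.005]]'
python3 go.py 545.5 -73 133 83.45
python3 - <<'E'
from h import *
for n,a,b,c,d in(("side",200,130,360,290),):
    s=snapshot(n);np.savez(n+"2.npz",**{k:np.array(v) for k,v in s.items()});i=cv2.cvtColor(s["pixels"],cv2.COLOR_RGB2BGR)[b:d,a:c]
    cv2.imwrite(f"pics/e{n}.png",cv2.resize(i,(600,600),interpolation=cv2.INTER_CUBIC))
E
```

```text
time: 9.38
tcp_pos: [539.7, -119.5, 129.3]
eef_rot: [-0.179, -3.136, -0.001]
force: [-0.0, -0.3, -1.2]
gripper_width: 0.226
gripper_force: 59.0
pos [ 539.7 -119.5  129.3] ydeg 83.46 tilt [-7.e-04  8.e-04 -1.e+00] F [-0.02 -0.26 -1.21] t 9.375 gw 0.226 59.0
shift(tool,mm) [-0.44 -0.44 -0.69]
turn(tool) [ 0.0007 -0.0008  0.0002]
time: 10.38
tcp_pos: [545.0, -73.4, 132.7]
eef_rot: [-0.18, -3.136, -0.001]
force: [1.0, -0.3, -1.4]
gripper_width: 0.225
gripper_force: 59.1
pos [545.  -73.4 132.7] ydeg 83.44 tilt [-7.e-04  6.e-04 -1.e+00] F [ 1.04 -0.3  -1.4 ] t 10.375 gw 0.225 59.1
shift(tool,mm) [-0.44  0.41 -0.27]
turn(tool) [ 0.0006 -0.0008 -0.0002]
```

View pics/eside.png

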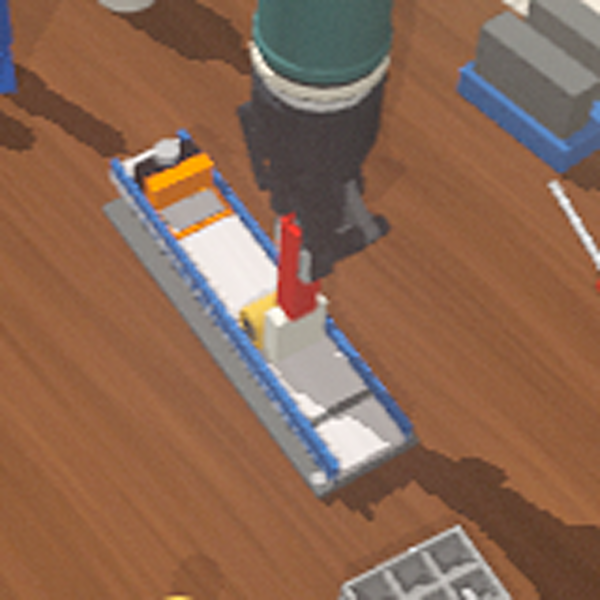

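```bash

python3 -m handwheel '[[[0,0.006,-0.0004],[0,0,0],0.005],[[0,0.008,-0.0006],[0,0,0],0.005],[[0,0.008,-0.0006],[0,0,0],0.005],[[0,0.008,-0.0006],[0,0,0],0.005],[[0,0.008,-0.0006],[0,0,0],0.005],[[0,0.008,-0.0006],[0,0,0],0.005],[[0,0.008,-0.0006],[0,0,0],0.005],[[0,0.006,-0.0004],[0,0,0],0.005]]'
python3 -m handwheel '[[[0,0.005,-0.0003],[0,0,0],0.005],[[0,0.004,-0.0003],[0,0,0],0.005],[[0,0.003,-0.0002],[0,0,0],0.005],[[0,0.003,-0.0002],[0,0,0],0.005],[[0,0.002,-0.0001],[0,0,0],0.005],[[0,0.001,-0.0001],[0,0,0],0.005],[[0,0,0],[0,0,0],0.005]]'
python3 go.py 554.7 6 138.5 83.45
python3 - <<'E'
from h import *
s=snapshot("side");np.savez("side3.npz",**{k:np.array(v) for k,v in s.items()})
b,d,a,c=130,250,210,330
i=cv2.cvtColor(s["pixels"],cv2.COLOR_RGB2BGR)[b:d,a:c]
cv2.imwrite(f"pics/f.png",cv2.resize(i,(600,600),interpolation=cv2.INTER_CUBIC))
E
```

```text
time: 11.42
tcp_pos: [551.9, -13.1, 137.2]
eef_rot: [-0.179, -3.136, -0.001]
force: [0.1, -0.4, -1.8]
gripper_width: 0.229
gripper_force: 59.1
time: 12.3
tcp_pos: [553.9, 4.2, 138.4]
eef_rot: [-0.18, -3.136, -0.001]
force: [0.7, 0.1, -1.0]
gripper_width: 0.226
gripper_force: 59.0
pos [553.9   4.2 138.4] ydeg 83.45 tilt [-8.e-04  8.e-04 -1.e+00] F [ 0.68  0.12 -1.05] t 12.3 gw 0.226 59.0
shift(tool,mm) [-0.56  1.9  -0.14]
turn(tool) [ 0.0007 -0.0008 -0.0001]
```

View pics/f.png

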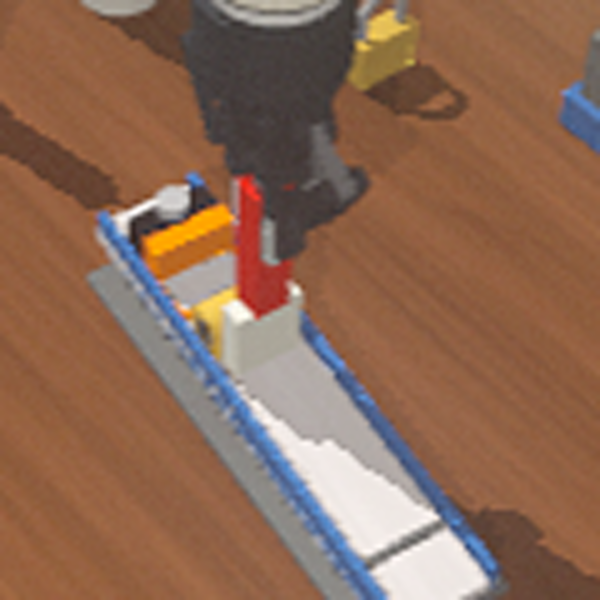

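```bash

python3 -m handwheel '[[[0,0.002,-0.0001],[0,0,0],0.005],[[0,0.002,-0.0002],[0,0,0],0.005],[[0,0.002,-0.0001],[0,0,0],0.005],[[0,0.002,-0.0001],[0,0,0],0.005]]'
python3 go.py
python3 -m handwheel '[[[0,0.0015,-0.0001],[0,0,0],0.005],[[0,0.0015,-0.0001],[0,0,0],0.005]]'
python3 go.py
python3 -m handwheel '[[[0,0.0015,-0.0001],[0,0,0],0.005],[[0,0.0015,-0.0001],[0,0,0],0.005]]'
python3 go.py
```

```text
time: 12.85
tcp_pos: [554.9, 12.3, 138.9]
eef_rot: [-0.179, -3.136, -0.001]
force: [-0.0, -0.2, -0.4]
gripper_width: 0.222
gripper_force: 59.0
pos [554.9  12.3 138.9] ydeg 83.46 tilt [-6.e-04  8.e-04 -1.e+00] F [-0.02 -0.15 -0.36] t 12.85 gw 0.222 59.0
time: 13.1
tcp_pos: [555.2, 15.2, 139.1]
eef_rot: [-0.179, -3.136, -0.001]
force: [0.7, -0.6, -1.6]
gripper_width: 0.228
gripper_force: 59.0
pos [555.2  15.2 139.1] ydeg 83.45 tilt [-8.e-04  8.e-04 -1.e+00] F [ 0.67 -0.61 -1.57] t 13.1 gw 0.228 59.0
time: 13.35
tcp_pos: [555.5, 18.1, 139.3]
eef_rot: [-0.18, -3.136, -0.001]
force: [-0.2, -0.4, -0.1]
gripper_width: 0.223
gripper_force: 59.0
pos [555.5  18.1 139.3] ydeg 83.44 tilt [-7.e-04  8.e-04 -1.e+00] F [-0.24 -0.45 -0.07] t 13.35 gw 0.223 59.0
```

```bash

for i in 1; do python3 -m handwheel '[[[0,0.001,-0.0001],[0,0,0],0.005],[[0,0.001,-0.0001],[0,0,0],0.005]]'|grep -E "pos|^force"; done
python3 -m handwheel '[[[0,0.001,-0.0001],[0,0,0],0.005],[[0,0.001,0],[0,0,0],0.005]]'|grep -E "pos|^force"
python3 go.py
```

```text
tcp_pos: [555.7, 20.0, 139.5]
force: [-0.4, -1.2, -1.2]
tcp_pos: [556.0, 21.7, 139.6]
force: [-0.6, -1.6, -0.5]
pos [556.   21.7 139.6] ydeg 83.42 tilt [-7.e-04  4.e-04 -1.e+00] F [-0.61 -1.62 -0.53] t 13.85 gw 0.228 59.0
```

```bash

python3 -m handwheel '[[[0,0.001,-0.0001],[0,0,0],0.005],[[0,0.001,0],[0,0,0],0.005]]'|grep -E "pos|^force"
python3 -m handwheel '[[[0,0.001,-0.0001],[0,0,0],0.005],[[0,0.001,-0.0001],[0,0,0],0.005]]'|grep -E "pos|^force"
python3 -m handwheel '[[[0,0.001,-0.0001],[0,0,0],0.005],[[0,0.001,0],[0,0,0],0.005]]'|grep -E "pos|^force"
python3 -m handwheel '[[[0,0.001,-0.0001],[0,0,0],0.005],[[0,0.001,-0.0001],[0,0,0],0.005]]'|grep -E "pos|^force"
```

```text
tcp_pos: [556.2, 24.3, 139.7]
force: [-0.2, -0.6, -0.9]
tcp_pos: [556.5, 26.3, 139.9]
force: [-0.3, -0.5, -0.1]
tcp_pos: [556.7, 28.2, 140.0]
force: [0.5, -0.5, -0.2]
tcp_pos: [556.9, 30.2, 140.2]
force: [0.2, -1.0, -1.0]
```

```bash
python3 go.py; python3 - <<'E'
from m import *
s=snapshot("side");np.savez("side4.npz",**{k:np.array(v) for k,v in s.items()})
b,d,a,c=150,230,215,295
i=cv2.cvtColor(s["pixels"],cv2.COLOR_RGB2BGR)[b:d,a:c]
cv2.imwrite(f"pics/g.png",cv2.resize(i,(600,600),interpolation=cv2.INTER_CUBIC))
C=cloud(s);m=masks(s)["brass"];m[:150]=0;m[240:]=0;m[:,:215]=0;m[:,295:]=0
p=C[m];p=p[(p[:,2]>35)&(p[:,2]<80)];u=(p[:,:2]-[550.2,-19])@[.114,.9935];print("barrel u",np.percentile(u,[2,50,98]),len(p))
m=masks(s)["orange"];m[:150]=0;m[240:]=0;m[:,:215]=0;m[:,295:]=0
p=C[m];u=(p[:,:2]-[550.2,-19])@[.114,.9935];k=p[:,2]>48
print("orange face u",np.percentile(u[k],[2,20,50,98]),"low",u[~k].round(0))
E
```

```text
pos [556.9  30.2 140.2] ydeg 83.45 tilt [-7.e-04  1.e-03 -1.e+00] F [ 0.16 -0.97 -1.04] t 14.85 gw 0.226 59.0
barrel u [ 59.7803725   79.6513048  106.57683147] 70
orange face u [ 93.07158838  95.18642532  99.15695718 113.96463294] low []
```

View pics/g.png

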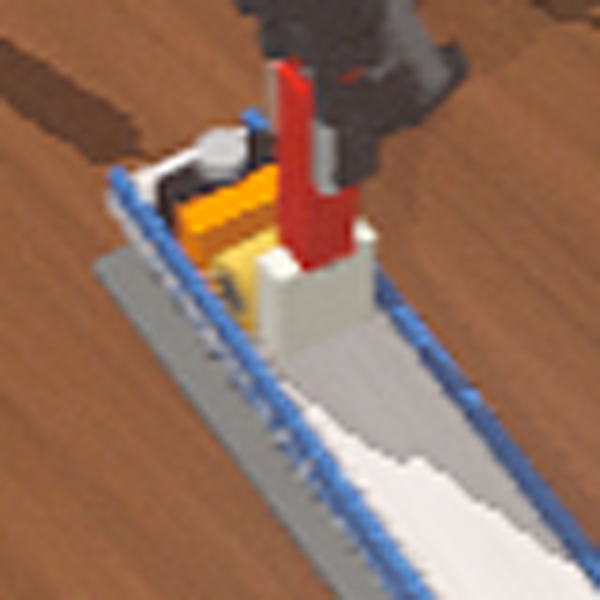

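```bash

python3 -m handwheel '[[[0,0.0005,-0.0001],[0,0,0],0.005],[[0,0.0005,0],[0,0,0],0.005]]'|grep -E "pos|^force"
python3 -m handwheel '[[[0,0.0005,0],[0,0,0],0.005],[[0,0.0005,-0.0001],[0,0,0],0.005]]'|grep -E "pos|^force"
python3 -m handwheel '[[[0,0.0005,0],[0,0,0],0.005],[[0,0.0005,-0.0001],[0,0,0],0.005]]'|grep -E "pos|^force"
python3 -m handwheel '[[[0,0.0005,0],[0,0,0],0.005]]'|grep -E "pos|^force"
python3 -m handwheel '[[[0,0.0005,0],[0,0,0],0.005]]'|grep -E "pos|^force"
```

```text
tcp_pos: [557.0, 31.0, 140.3]
force: [0.4, 0.1, -1.6]
tcp_pos: [557.1, 32.0, 140.4]
force: [-1.3, 0.9, -0.7]
tcp_pos: [557.2, 33.0, 140.5]
force: [-0.2, -0.4, -0.4]
tcp_pos: [557.3, 33.5, 140.5]
force: [-0.2, 0.1, -1.0]
tcp_pos: [557.4, 34.0, 140.5]
force: [0.4, 0.3, -1.0]
```

```bash

python3 -m handwheel '[[[0,0.0003,0],[0,0,0],0.005]]'|grep -E "pos|^force"
python3 -m handwheel '[[[0,0.0003,0],[0,0,0],0.005]]'|grep -E "pos|^force"
python3 -m handwheel '[[[0,0.0003,-0.0001],[0,0,0],0.005]]'|grep -E "pos|^force"
```

```text
tcp_pos: [557.4, 34.3, 140.5]
force: [-0.3, -0.2, -0.7]
tcp_pos: [557.4, 34.6, 140.5]
force: [0.3, 0.6, -0.2]
tcp_pos: [557.5, 34.9, 140.6]
force: [0.7, -0.5, -1.5]
```

```bash

python3 -m handwheel '[[[0,0.0003,0],[0,0,0],0.005]]'|grep -E "pos|^force"
python3 -m handwheel '[[[0,0.0003,0],[0,0,0],0.005]]'|grep -E "pos|^force"
```

```text
tcp_pos: [557.5, 35.1, 140.6]
force: [0.1, 0.5, -0.6]
tcp_pos: [557.5, 35.4, 140.6]
force: [0.0, -0.4, -0.3]
```

```bash

python3 -m handwheel '[[[0,0.0004,0],[0,0,0],0.005]]'|grep -E "pos|^force"
python3 -m handwheel '[[[0,0.0004,0],[0,0,0],0.005]]'|grep -E "pos|^force"
```

```text
tcp_pos: [557.6, 35.8, 140.6]
force: [0.7, -0.6, -1.0]
tcp_pos: [557.6, 36.3, 140.6]
force: [-0.6, 0.4, -1.0]
```

```bash

python3 -m handwheel '[[[0,0.0004,0],[0,0,0],0.005]]'|grep -E "pos|^force"
python3 -m handwheel '[[[0,0.0004,-0.0001],[0,0,0],0.005]]'|grep -E "pos|^force"
```

```text
tcp_pos: [557.7, 36.6, 140.6]
force: [0.1, -0.7, -1.4]
tcp_pos: [557.7, 37.1, 140.7]
force: [-0.3, 0.1, -1.5]
```

```bash

python3 -m handwheel '[[[0,0.0003,0],[0,0,0],0.005]]'|grep -E "pos|^force"
python3 -m handwheel '[[[0,0.0003,0],[0,0,0],0.005]]'|grep -E "pos|^force"
```

```text
tcp_pos: [557.7, 37.3, 140.7]
force: [-0.4, -0.4, -1.6]
tcp_pos: [557.8, 37.6, 140.7]
force: [-0.8, -0.6, -0.8]
```

```bash

python3 -m handwheel '[[[0,0.0003,0],[0,0,0],0.005]]'|grep -E "pos|^force"
python3 -m handwheel '[[[0,0.0003,-0.0001],[0,0,0],0.005]]'|grep -E "pos|^force"
```

```text
tcp_pos: [557.8, 37.9, 140.7]
force: [-0.2, -0.4, -1.0]
tcp_pos: [557.8, 38.1, 140.8]
force: [-0.5, -0.9, -0.9]
```

```bash

python3 -m handwheel '[[[0,0.0003,0],[0,0,0],0.005]]'|grep -E "pos|^force"
python3 -m handwheel '[[[0,0.0003,0],[0,0,0],0.005]]'|grep -E "pos|^force"
```

```text
tcp_pos: [557.8, 38.2, 140.8]
force: [-0.5, -1.8, -1.1]
tcp_pos: [557.8, 38.3, 140.8]
force: [0.0, -1.5, -0.3]
```

```bash

python3 -m handwheel '[[[0,0.0002,0],[0,0,0],0.005]]'|grep -E "pos|^force"
python3 -m handwheel '[[[0,0.0002,0],[0,0,0],0.005]]'|grep -E "pos|^force"
```

```text
tcp_pos: [557.9, 38.4, 140.8]
force: [-0.8, -3.0, -0.5]
tcp_pos: [557.9, 38.5, 140.8]
force: [-0.3, -4.5, 0.1]
```

```bash

python3 -m handwheel '[[[0,0,0],[0,0,0],0.005]]'|grep -E "pos|^force"
python3 -m handwheel '[[[0,0.0001,0],[0,0,0],0.005]]'|grep -E "pos|^force"
python3 -m handwheel '[[[0,0,0],[0,0,0],0.005]]'|grep -E "pos|^force"
```

```text
tcp_pos: [557.9, 38.5, 140.8]
force: [-1.1, -4.0, -0.5]
tcp_pos: [557.9, 38.6, 140.8]
force: [-0.8, -4.9, 0.1]
tcp_pos: [557.9, 38.6, 140.8]
force: [-1.3, -4.7, 0.8]
```

```bash

python3 -m handwheel '[[[0,0,0],[0,0,0],0.005],[[0,0,0],[0,0,0],0.005]]'|grep -E "pos|^force"
python3 -m handwheel '[[[0,0,0],[0,0,0],0.005],[[0,0,0],[0,0,0],0.005]]'|grep -E "time|pos|^force"
python3 -m handwheel '[[[0,0,0],[0,0,0],0.005]]'|grep -E "pos|^force"
```

```text
tcp_pos: [557.9, 38.6, 140.8]
force: [-1.4, -5.3, 0.4]
time: 18.9
tcp_pos: [557.9, 38.7, 140.8]
force: [0.1, -4.8, 0.4]
tcp_pos: [557.9, 38.6, 140.8]
force: [-0.9, -5.5, -0.3]
```

```bash

python3 -m handwheel '[[[0,-0.001,0],[0,0,0],0.005],[[0,-0.003,0.0001],[0,0,0],0.005],[[0,-0.01,0.0003],[0,0,0],0.005],[[0,-0.02,0],[0,0,0],0.005],[[0,-0.02,-0.02],[0,0,0],0.005],[[0,0,-0.04],[0,0,0],0.005],[[0,0,0],[0,0,0],0.005]]'
python3 go.py 457.6 283.7 200 109.48
python3 - <<'E'
from m import *
s=snapshot("side");np.savez("side5.npz",**{k:np.array(v) for k,v in s.items()})
b,d,a,c=150,230,215,295
i=cv2.cvtColor(s["pixels"],cv2.COLOR_RGB2BGR)[b:d,a:c]
cv2.imwrite(f"pics/i.png",cv2.resize(i,(600,600),interpolation=cv2.INTER_CUBIC))
E
```

```text
time: 19.9
tcp_pos: [553.7, -16.1, 203.3]
eef_rot: [0.183, 3.131, 0.003]
force: [-0.7, -0.4, -1.1]
gripper_width: 0.226
gripper_force: 59.2
pos [553.7 -16.1 203.3] ydeg 83.32 tilt [ 0.0056  0.0015 -1.    ] F [-0.65 -0.44 -1.09] t 19.9 gw 0.226 59.2
shift(tool,mm) [130.36 286.6    3.25]
turn(tool) [ 0.0009  0.0057 -0.4566]
```

View pics/i.png

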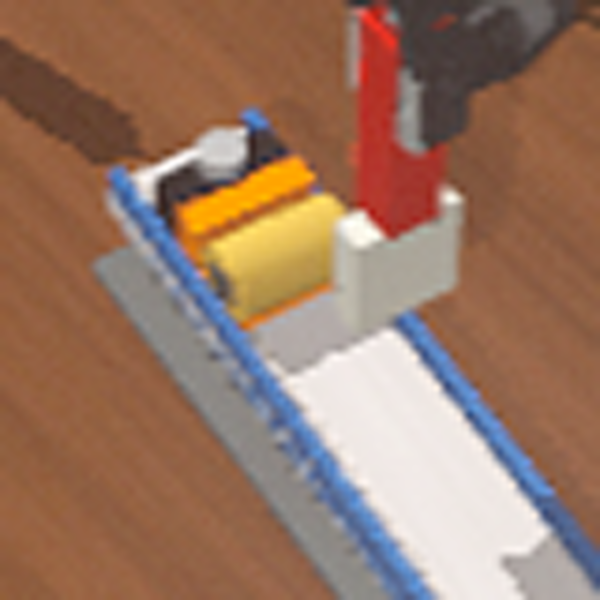

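The barrel rests against the orange stop, just past the ridge (crop about (270, 255)), and the stop looks unmoved. Now I'll return the paddle.

```bash

python3 -m handwheel '[[[0.0217,0.0478,0],[0,0,0],0.005],[[0.0217,0.0478,0],[0,0,0],0.005],[[0.0217,0.0478,0],[0,0,0],0.005],[[0.0217,0.0478,0],[0,0,0],0.005],[[0.0217,0.0478,0],[0,0,0],0.005],[[0.0217,0.0478,0],[0,0,0],0.005],[[0,0,0],[0,0,-0.152],0.005],[[0,0,0],[0,0,-0.152],0.005]]'
python3 -m handwheel '[[[0,0,0],[0,0,-0.1525],0.005],[[0,0,0],[0,0,0],0.005],[[0,0,0],[0,0,0],0.005],[[0,0,0],[0,0,0],0.005]]'
python3 go.py 457.6 283.7 200 109.48
python3 - <<'E'
from fit import *
s=snapshot("side");print(get_obs()["tcp_pos"])
np.savez("side6.npz",**{k:np.array(v) for k,v in s.items()})
c=cloud(s);hsv=cv2.cvtColor(s["pixels"],cv2.COLOR_RGB2HSV).astype(int)
near=(np.abs(c[...,0]-457)<45)&(np.abs(c[...,1]-284)<40)
W=c[near&(hsv[...,1]<60)&(hsv[...,2]>120)&(c[...,2]>95)&(c[...,2]<160)]
Rd=c[near&((hsv[...,0]<4)|(hsv[...,0]>174))&(hsv[...,1]>180)&(c[...,2]>145)]
f=lambda x:np.r_[boxd(W,x[:2],x[2],7,20,x[3],x[3]+45),boxd(Rd,x[:2],x[2],10,11,x[3]+45,x[3]+135)]
r=least_squares(f,[456,283,1.91,109],loss="soft_l1",f_scale=2,x_scale=[1,1,.05,1]);print("paddle",len(W),len(Rd),r.x.round(3),r.cost/len(r.fun))
G=c[(np.abs(c[...,0]-457)<55)&(np.abs(c[...,1]-284)<45)&(hsv[...,0]>55)&(hsv[...,0]<85)&(hsv[...,1]>80)&(c[...,2]>5)&(c[...,2]<45)]
g=lambda x:boxd(G,x[:2],x[2],16.5,30,0,36)
r=least_squares(g,[456,283,1.91],loss="soft_l1",f_scale=2,x_scale=[1,1,.05]);print("holder",len(G),r.x.round(3),r.cost/len(r.fun))
E
```

```text
time: 20.95
tcp_pos: [454.0, 285.5, 199.1]
eef_rot: [0.308, -3.123, 0.001]
force: [0.9, 0.5, -0.6]
gripper_width: 0.225
gripper_force: 59.1
time: 21.45
tcp_pos: [455.2, 285.2, 200.4]
eef_rot: [0.532, -3.095, -0.001]
force: [0.1, -0.0, -1.7]
gripper_width: 0.224
gripper_force: 59.1
pos [455.2 285.2 200.4] ydeg 109.52 tilt [-1.1e-03  5.0e-04 -1.0e+00] F [ 0.09 -0.03 -1.69] t 21.45 gw 0.224 59.1
shift(tool,mm) [-1.79 -2.24  0.38]
turn(tool) [ 0.0008 -0.0008  0.0006]
[455.16879415 285.30787868 200.48272134]
paddle 170 171 [454.592 283.188   1.901 110.048] 0.5767672674218666
holder 90 [457.278 276.684   1.874] 1.7465716951192232
```

```bash

python3 -m handwheel '[[[-0.0018,-0.0022,0.02],[-0.001,-0.0075,0],0.005],[[0,0,0.025],[0,0,0],0.005],[[0,0,0.015],[0,0,0],0.005],[[0,0,0],[0,0,0],0.005],[[0,0,0],[0,0,0],0.005]]'
python3 go.py 457.6 283.7 97.8 109.48
```

```text
time: 22.12
tcp_pos: [458.4, 284.5, 141.3]
eef_rot: [-0.533, 3.088, 0.006]
force: [-0.9, 0.1, -1.0]
gripper_width: 0.227
gripper_force: 59.1
pos [458.4 284.5 141.3] ydeg 109.6 tilt [ 0.007   0.0049 -1.    ] F [-0.91  0.08 -1.04] t 22.125 gw 0.227 59.1
shift(tool,mm) [ 1.38 -0.59 43.53]
turn(tool) [0.0023 0.0083 0.0021]
```

```bash

python3 -m handwheel '[[[0.0013,-0.0006,0.006],[0.0006,0.0015,0.002],0.005],[[0,0,0.006],[0,0,0],0.005],[[0,0,0.005],[0,0,0],0.005],[[0,0,0],[0,0,0],0.005]]'
python3 go.py 457.6 283.7 97.8 109.48
```

```text
time: 22.62
tcp_pos: [456.6, 283.0, 123.1]
eef_rot: [-0.531, 3.092, 0.003]
force: [0.3, -0.2, -1.0]
gripper_width: 0.221
gripper_force: 59.1
pos [456.6 283.  123.1] ydeg 109.49 tilt [ 0.0039  0.0025 -1.    ] F [ 0.27 -0.19 -0.98] t 22.625 gw 0.221 59.1
shift(tool,mm) [-1.03  0.35 25.3 ]
turn(tool) [0.001  0.0045 0.0001]
```

```bash

python3 -m handwheel '[[[-0.0008,0.0003,0.005],[0,0,0],0.005],[[0,0,0.007],[0,0,0],0.005],[[0,0,0.006],[0,0,0],0.005],[[0,0,0.003],[0,0,0],0.005],[[0,0,0],[0,0,0],0.005]]'
python3 go.py 457.6 283.7 97.8 109.48
```

```text
time: 23.25
tcp_pos: [457.6, 283.7, 102.3]
eef_rot: [-0.531, 3.092, 0.003]
force: [0.4, 0.1, -1.9]
gripper_width: 0.228
gripper_force: 59.1
pos [457.6 283.7 102.3] ydeg 109.49 tilt [ 0.0043  0.0028 -1.    ] F [ 0.39  0.09 -1.93] t 23.25 gw 0.228 59.1
shift(tool,mm) [-0.02 -0.01  4.53]
turn(tool) [0.0012 0.005  0.0002]
```

```bash

python3 -m handwheel '[[[0,0,0.002],[0,0,0],0.005],[[0,0,0.0015],[0,0,0],0.005],[[0,0,0],[0,0,0],0.005]]'
python3 -m handwheel '[[[0,0,0.0005],[0,0,0],0.005],[[0,0,0.0005],[0,0,0],0.005]]'
```

```text
time: 23.62
tcp_pos: [457.7, 283.8, 99.1]
eef_rot: [-0.531, 3.091, 0.004]
force: [0.1, -0.5, -1.1]
gripper_width: 0.224
gripper_force: 59.1
time: 23.88
tcp_pos: [457.8, 283.8, 98.2]
eef_rot: [-0.531, 3.091, 0.004]
force: [-0.1, 0.2, -0.7]
gripper_width: 0.224
gripper_force: 59.1
```

```bash

python3 -m handwheel '[[[0,0,0.0005],[0,0,0],0.005],[[0,0,0],[0,0,0],0.005]]'
python3 -m handwheel '[[[0,0,0],[0,0,0],0.024],[[0,0,0],[0,0,0],0.03],[[0,0,0],[0,0,0],0.045],[[0,0,0],[0,0,0],0.06],[[0,0,0],[0,0,0],0.06]]'
```

```text
time: 24.12
tcp_pos: [457.8, 283.8, 97.8]
eef_rot: [-0.531, 3.091, 0.004]
force: [-0.8, -0.2, 1.1]
gripper_width: 0.226
gripper_force: 59.5
time: 24.75
tcp_pos: [457.7, 283.8, 97.6]
eef_rot: [-0.531, 3.091, 0.004]
force: [0.3, 0.3, -0.3]
gripper_width: 0.702
gripper_force: 0.0
```

```bash

python3 -m handwheel '[[[0,0,-0.01],[0,0,0],0.06],[[0,0,-0.025],[0,0,0],0.06],[[0,0,-0.04],[0,0,0],0.06],[[0,0,-0.05],[0,0,0],0.06],[[0,0,-0.05],[0,0,0],0.06],[[0,0,0],[0,0,0],0.06],[[0,0,0],[0,0,0],0.06]]'
python3 - <<'E'
from h import *
s=snapshot("side")
i=cv2.cvtColor(s["pixels"],cv2.COLOR_RGB2BGR)[90:230,140:320]
cv2.imwrite("pics/j.png",cv2.resize(i,(770,600),interpolation=cv2.INTER_CUBIC))
E
```

```text
time: 25.62
tcp_pos: [456.5, 283.1, 272.7]
eef_rot: [-0.531, 3.091, 0.004]
force: [-0.1, 0.2, 0.0]
gripper_width: 0.705
gripper_force: 0.0
```

View pics/j.png

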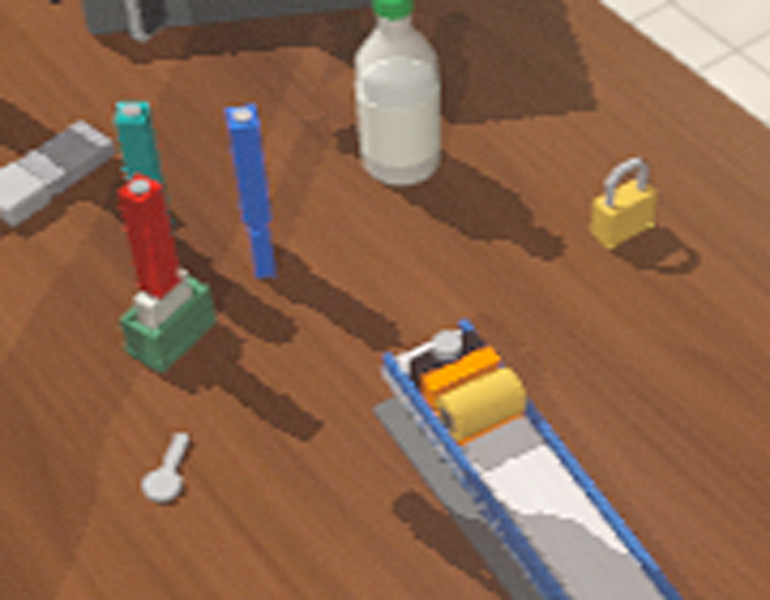

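The paddle stands upright in its holder (crop about (160, 270)), and the barrel is in the nest against the stop (crop about (480, 400)). The gripper is clear, so I'm handing the job in.

```bash
python3 -c "
from bench import *
print(close_job())"
```

```text
the job is handed in; nothing more can be done
None
```

Job handed in at about 26 s: the barrel is over the ridge and home in the nest, pressed against the stop at about 5 N (highest reading 5.5 N) for over half a second, the stop looks unmoved in the pictures, and the paddle stands released in its holder.

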